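# Load a tube into the V-board for cross-drilling

### The arm

A 7-joint arm with a two-finger parallel gripper is mounted at the origin on a cart in front of the work surface, level with it; the furniture and walls round the work are solid. World frame = base frame: x ahead of the robot, y to its left, z up, the work surface at z = 0. Lengths are in m, angles in rad, forces in N, time in s.
With the tool pointing down it reaches from about 0.4 to 0.9 m from the base axis. Payload 5.5 kg.
Tool frame: the origin (TCP) lies midway between the tips of the shut fingers; the grasp point (between the pads) lies 19 mm behind it (manip.grip_depth is the distance from the TCP to the grasp point, in m); z points along the fingers, y is the line along which they close (so a half turn about z gives the same grasp; the last joint's range is limited). The gripper opens to 92 mm and grips with 3 to 60 N. Pads are 19 mm wide; open, the fingers measure 130 mm over their backs; the gripper's body (75 mm by 190 mm) begins 47 mm behind the grasp point.
Start: joints at [-0.982, 0.501, -0.427, 1.55, 0.221, 1.138, -0.21], TCP at [0.208, 0.616, 0.198] pointing down, gripper open.
Joint ranges: [-2.88, 2.88], [-0.31, 2.03], [-1.54, 1.56], [0.2, 2.42], [-1.41, 4.55], [0.19, 2.02], [-2.57, 2.57]. Speed limits (rad/s): [2.57, 2.57, 3.14, 3.14, 3.14, 3.14, 3.14].

### API

Orientations are given as a unit quaternion [x, y, z, w].
In Python, from bench import manip, effector, viewer gives the robot as it stands. Calls block until the motion is done:
- manip.move_pose(position, orientation): joint-space move of the TCP to a pose.
- manip.servo_line(position, ori=None, vel=0.15): straight line of the TCP; ori=None keeps the orientation; vel is the mean speed in m/s.
- manip.movej(angles): joint-space move.
- effector.open_jaws() and effector.close(f_grip=None): open the fingers fully, or close them until they stop; f_grip is the grip in N (None keeps the last).
- manip.sleep(seconds).
- manip.solve_ik(position, orientation): joint angles nearest the present ones, or None.
- viewer.get_image(name): name is "scene" or "top" or "wrist"; returns the picture (384x512x3 uint8, red, green, blue); there is no depth.
- viewer.get_calibration(name): a dict with "vfov" (degrees; the focal length in pixels is half the picture's height over the tangent of half this angle, whatever the lens; pixels are square), "cx", "cy" (the principal point, pixels), "dist_coeffs" ([k1, k2, p1, p2, k3] as OpenCV has them; the pictures are not rectified), "eye" and "attitude" of the camera in the world. Camera axes: x right, y down, z forward; pixel columns grow to the right and rows downward; lengths in m; the calibration is good to about 2 mm. A picture is of the moment at which its call begins: read the wrist's pose just before it. get_calibration takes no time and is no camera call; for the wrist camera it gives the pose at the moment of the call.
A pose or a line that the arm cannot do raises manip.PlanningError and nothing moves.
- manip.hand_in(): hands the job in; it is judged then, once.
Readings, each from a call of its own:
- manip.current_clock(): time.
- manip.current_q(): joint angles.
- manip.current_joint_velocities(): joint speeds.
- manip.current_tau(): joint torques, N m.
- manip.current_tool_pos(): TCP position.
- manip.current_tcp_rot(): TCP orientation.
- manip.current_force(): force on the tool from outside, world axes, zero at the start.
- manip.current_wrist_torque(): the same for the moment, N m.
- manip.current_finger_gap(): finger opening in m.
- manip.current_gripper_force(): force on a finger pad.
Only numpy, scipy, OpenCV 4.12 (cv2) and the standard library are available. Lean on these libraries where they do the work, as an engineer would, in place of code of your own. Each camera call takes 0.05 s, during which the arm holds its last target. There are 200 camera calls.

### The job

Get the steel tube ready for cross-drilling: push it with the fingers so that it rolls across the board and settles in the V-groove, push it endways along the groove until its end is hard against the end stop under the drill guide, and swing the keeper strap over it until the strap meets its stop pin. Do not pick the tube up, and leave the other things on the bench where they lie.

Things in the scene. Friction and masses are not known exactly. Their poses are not given: they have to be found in the camera images.
- jig: wooden V-board, fixed to the bench, deck 34 mm above the bench top. Origin on the bench top under the middle of the groove; z up, y along the groove towards the end stop, x across it, away from the loading side. Deck x = -150 to +88, y = -125 to +125 mm; a lip at x = -158 to -150 stands 8 mm above it. 90-degree V-groove at x = 0, 30 mm wide, 15 mm deep, whole length, open at y = -125
- stop_face (a point): point on the face of the end stop, over the groove at the deck's height (y = +110 mm of the board); axes as the board's. The stop is a dark steel plate, 64 mm wide, 50 mm high above the deck. From its top the drill guide, 36 mm wide, reaches 32 mm back over the groove, 42 to 54 mm above the deck; its bush, 16 mm wide, 8 to 24 mm from the stop face, hangs down to 30 mm above the deck
- tube_mid (a point): centre of the loose bright steel tube, 34 mm in diameter, 160 mm long, about 0.34 kg, slightly oily (fingers slip on it); y along the tube (x and z turn as it rolls). Starts on the deck on the loading side, 75 to 105 mm from the groove and within 0.12 rad of parallel to it, y towards the stop, centre 17 mm above the deck. Rolls easily. In the groove its centre is 9 mm, its top 26 mm above the deck
- v_home (a point): fixed point of the board where the tube's centre is when it lies in the groove with its end against the end stop (x = 0, y = +30, z = 43 mm of the board); axes as the board's
- keeper (a joint): angle of the flat steel keeper strap (18 x 6 mm, underside 28.5 mm above the deck) about its upright pivot at x = +55, y = 0 mm of the board. 0: closed, reaching 86 mm from the pivot in -x across the groove, against its stop pin; grows as it opens towards +y (1.57: along +y). Starts open near 1.57, stays where left (1.2 N at the knob moves it). Passes 2.5 mm over a tube in the groove
- keeper_knob (a point): centre of the upright black knob on the strap, 16 mm in diameter, 30 mm tall, 53.5 mm above the deck, 50 mm from the pivot axis. The 8 mm stop pin, 36 mm high above the deck, stands at x = +34, y = -14 mm of the board
- square: try square with a dark wooden stock and steel blade, lying flat, 172 x 100 x 17 mm; a bystander, to be left alone; origin at the centre of its underside
- tin: round open grey tin of screws, 74 mm wide, 42 mm high; a bystander, to be left alone; origin at the centre of its underside
- measure: yellow tape measure standing on its edge, 38 x 104 x 65 mm; a bystander, to be left alone; origin at the centre of its underside
- chisel: bevel chisel with a wooden handle, lying flat, 249 mm long; a bystander, to be left alone; origin at the centre of its underside
- pliers: pliers with red handles, lying flat, 186 mm long; a bystander, to be left alone; origin at the centre of its underside
- pen: red and white marker pen, lying, 135 mm long, 16 mm thick; a bystander, to be left alone; origin at the centre of its underside
- sander: cork sanding block, 60 x 110 x 30 mm; a bystander, to be left alone; origin at the centre of its underside

How it is judged:
By the outcome, as a careful person would: the job done as asked, in the order asked, and still so for the second after the job is handed in, with the robot touching nothing.
It also fails if it takes over 59 s, if anything falls off the work surface, if the arm or the gripper's body presses on something with over 40 N, if the wrist force passes 120 N, or if a joint passes its speed limit or range.

## Working session

There is one attempt and no reset: what is moved stays moved. The work goes in short steps, each a Python script; the robot and the scene stay as the last script left them, time stands still between calls to the robot, and variables do not carry over. Pictures are saved under pics/ and viewed, at most 10 in all, crops included, and the job is handed in when it is done.

```bash
ls; mkdir -p pics
python3 - <<'E'
from bench import manip, effector, viewer
import cv2
for n in ("top","scene"):
    im=viewer.get_image(n); cv2.imwrite(f"pics/{n}0.png",im[:,:,::-1]); print(n,viewer.get_calibration(n))
print(manip.current_clock(),manip.current_tcp_rot(),manip.current_finger_gap())
E
```

```text
pics
top {'vfov': 42.70432891002862, 'cx': 255.27000079964617, 'cy': 201.97484158836966, 'dist_coeffs': array([-0.05404251,  0.        ,  0.        ,  0.        ,  0.        ]), 'eye': array([ 0.23910783, -0.23484061,  1.45120747]), 'attitude': array([ 0.71376463, -0.69460005,  0.06757456, -0.05919883])}
scene {'vfov': 47.358080640856215, 'cx': 256.71631690162263, 'cy': 189.21192950602043, 'dist_coeffs': array([-0.06954206,  0.        ,  0.        ,  0.        ,  0.        ]), 'eye': array([-0.3265806 , -0.80818962,  0.98047401]), 'attitude': array([ 0.81339127, -0.4213383 ,  0.18763375, -0.35448873])}
0.1 [ 1.62160527e-01  9.86764003e-01 -8.58692195e-04 -1.69668139e-04] 0.09179308167049198
```

Run:
```python
import cv2
for n in ("top","scene"):
    im=cv2.imread(f"pics/{n}0.png"); cv2.imwrite(f"pics/{n}0b.png",cv2.resize(im,(800,600),interpolation=cv2.INTER_CUBIC))
```

```text
(no output)
```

View pics/top0b.png

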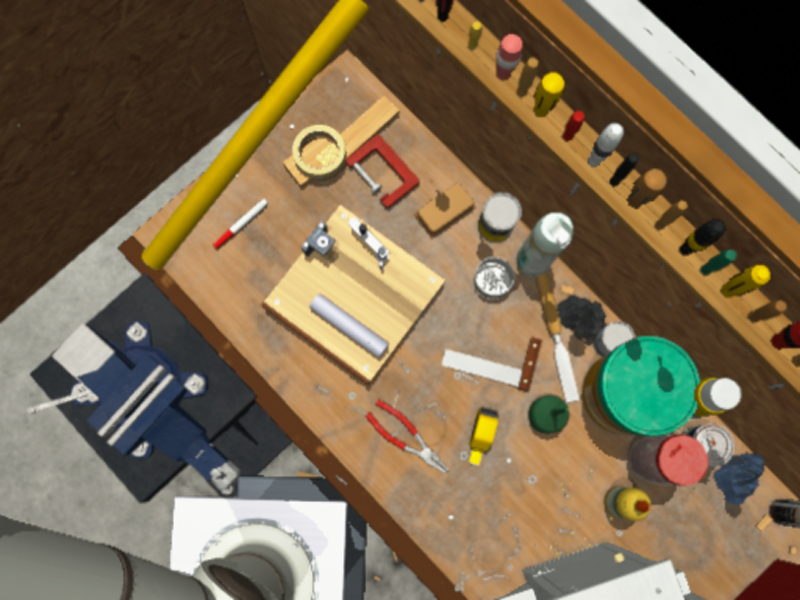

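View pics/scene0b.png

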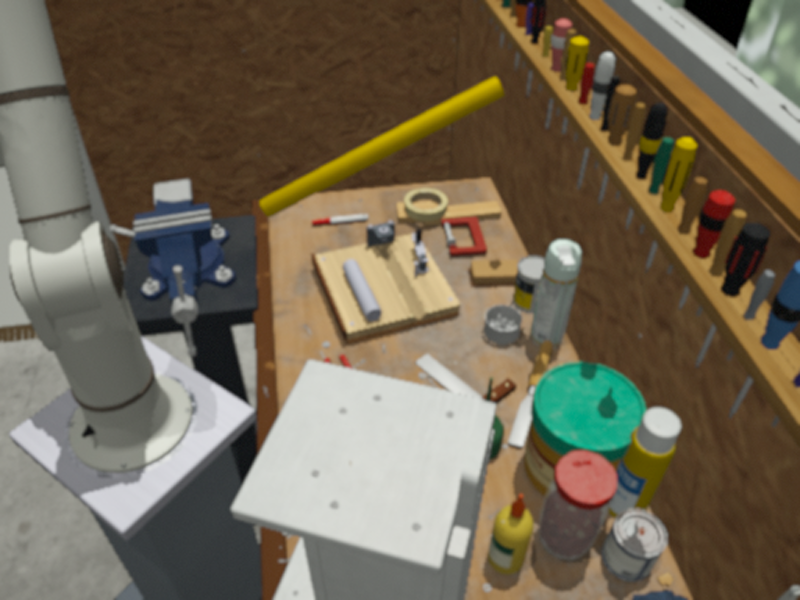

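The board lies with its corners in the top view at about (340,207), (443,282), (370,381) and (265,301) in 800x600 pixels. The stop is at (320,240), the tube runs (313,303)–(383,349), and the strap is at (370,240). A yellow rail hangs beside the board, so I'll triangulate it.

```bash
cat > h.py <<'E'
from bench import manip, effector, viewer
import numpy as np, cv2
from scipy.spatial.transform import Rotation as R
from scipy.optimize import least_squares
def cam(n):
    c=viewer.get_calibration(n); f=192/np.tan(np.radians(c['vfov']/2))
    K=np.array([[f,0,c['cx']],[0,f,c['cy']],[0,0,1]]); return K,c['dist_coeffs'],c['eye'],R.from_quat(c['attitude']).as_matrix()
def project(P,C):
    K,d,e,A=C; return cv2.projectPoints(np.atleast_2d(P).astype(float),cv2.Rodrigues(A.T)[0],-A.T@e,K,d)[0][:,0]
def ray(px,C):
    K,d,e,A=C; u=cv2.undistortPoints(np.array(px,float).reshape(-1,1,2),K,d)[:,0]
    v=np.c_[u,np.ones(len(u))]@A.T; return e,v/np.linalg.norm(v,axis=1)[:,None]
def onz(px,z,C):
    e,v=ray(px,C); return e+v*((z-e[2])/v[:,2])[:,None]
def tri(p1,C1,p2,C2):
    e1,v1=ray(p1,C1);e2,v2=ray(p2,C2); s=np.linalg.lstsq(np.c_[v1[0],-v2[0]],e2-e1,rcond=None)[0]
    a=e1+s[0]*v1[0];b=e2+s[1]*v2[0]; return (a+b)/2,np.linalg.norm(a-b)
E
python3 - <<'E'
from h import *
np.set_printoptions(precision=4,suppress=True)
T=cam("top");S=cam("scene");k=1.5625
cp=np.array([(340,207),(443,282),(370,381),(265,301)])/k
loc=np.array([(88,125,34),(88,-125,34),(-158,-125,42),(-158,125,42)])/1e3
def W(p,l): return R.from_euler('z',p[2]).apply(l)+[p[0],p[1],0]
g=onz(cp,.036,T);print(g)
d=g[0]-g[1]; y0=np.arctan2(d[1],d[0])-np.pi/2
r=least_squares(lambda p:(project(W(p,loc),T)-cp).ravel(),[*g.mean(0)[:2],y0]);print(r.x,r.fun)
tb=onz(np.array([(316,301),(384,348)])/k,.055,T);print("tube",R.from_euler('z',-r.x[2]).apply(tb-[*r.x[:2],0]))
for a,b in(((360,5),(498,87)),((155,258),(268,207))): print("rail",tri(np.array(a)/k,T,np.array(b)/k,S))
print("stop top scene px",project(W(r.x,np.array([[0,.11,.084],[.055,0,.034],[-.09,0,.05]])),S)*k)
np.save("board0.npy",r.x)
E
```

```text
[[ 0.7052 -0.1296  0.036 ]
 [ 0.5631 -0.3301  0.036 ]
 [ 0.372  -0.1982  0.036 ]
 [ 0.5168  0.0039  0.036 ]]
[ 0.5681 -0.184  -0.6117] [ 1.0163 -1.9019  2.2739 -1.535  -1.0083  1.5066 -2.1968  1.6501]
tube [[-0.0946  0.0438  0.055 ]
 [-0.0898 -0.1099  0.055 ]]
rail (array([ 0.9728, -0.167 ,  0.2954]), np.float64(0.001208935109831127))
rail (array([0.5968, 0.2226, 0.0241]), np.float64(0.0011145108422209592))
stop top scene px [[382.6903 225.9119]
 [423.9999 268.9433]
 [358.6806 278.2508]]
```

```bash
cat >> h.py <<'E'
DOWN=lambda yaw: R.from_matrix(np.c_[[-np.cos(yaw),-np.sin(yaw),0],[-np.sin(yaw),np.cos(yaw),0],[0,0,-1]]).as_quat()  # tool x=-bx, y=by for board yaw
def W(p,l): return R.from_euler('z',p[2]).apply(l)+[p[0],p[1],0]
def L(p,w): return R.from_euler('z',-p[2]).apply(np.asarray(w)-[p[0],p[1],0])
E
python3 - <<'E'
from h import *
b=np.load("board0.npy")
p=manip.current_tool_pos(); 
manip.servo_line([p[0]+.05,p[1]-.05,.36],vel=.3)
tgt=W(b,[-.06,0,.36]); print(tgt)
manip.move_pose(tgt,DOWN(b[2]))
C=cam("wrist"); im=viewer.get_image("wrist"); np.savez("w1.npz",*C)
cv2.imwrite("pics/w1.png",cv2.resize(im[:,:,::-1],(800,600),interpolation=cv2.INTER_CUBIC))
print(manip.current_clock(),manip.current_q(),manip.current_tool_pos(),C[2])
E
```

```text
[ 0.51901386 -0.14958784  0.36      ]
3.575 [-0.04816684  0.15579889  0.31839936  1.62560449 -0.04985236  1.36835546
  1.23777972] [ 0.51940428 -0.14842202  0.3598691 ] [ 0.45524434 -0.10318844  0.5461992 ]
```

View pics/w1.png

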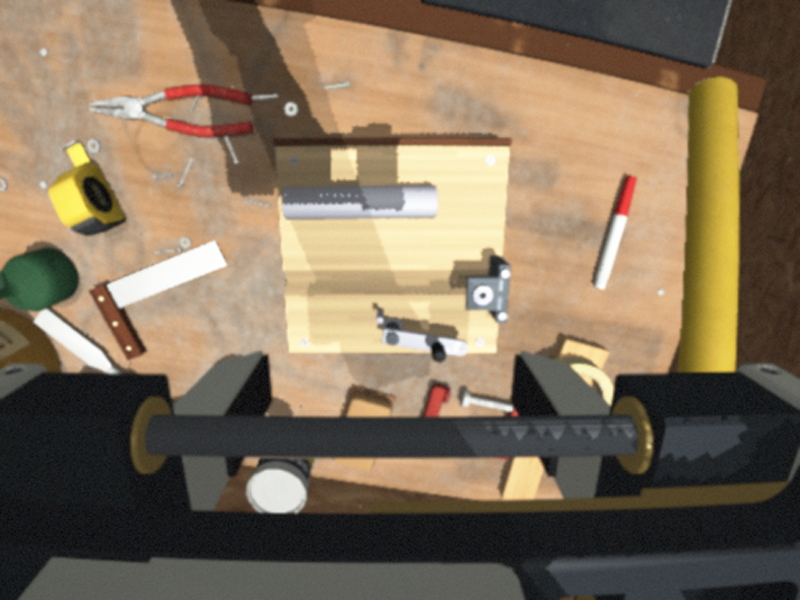

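The wrist view shows the lip on the line (275,139)–(511,139), the deck's far corners at (288,353) and (496,353), the tube at (282..437, ~202), the bush at (483,295) and the knob at about (439,350). Everything is clear of the board.

Run:
```python
from h import *
np.set_printoptions(precision=4,suppress=True)
d=np.load("w1.npz"); C=[d[f"arr_{i}"] for i in range(4)]; k=1.5625
cp=np.array([(275,138),(511,138),(288,353),(496,353),(483,295)])/k
loc=np.array([(-158,-125,42),(-158,125,42),(88,-125,34),(88,125,34),(0,94,88)])/1e3
r=least_squares(lambda p:(project(W(p,loc),C)-cp).ravel(),np.load("board0.npy"),loss='soft_l1');b=r.x;print(b,(project(W(b,loc),C)-cp)*k)
print("tube",L(b,onz(np.array([(282,203),(437,201)])/k,.055,C)))
print("knob",L(b,onz(np.array([(437,353)])/k,.1,C)))
np.save("b.npy",b)
im=cv2.imread("pics/w1.png")
def dr(l,c,cl=True): cv2.polylines(im,[np.int32(project(W(b,np.array(l)/1e3),C)*k*8)],cl,c,1,cv2.LINE_AA,3)
dr([(-158,-125,42),(-158,125,42),(-150,125,42),(-150,-125,42)],(0,0,255))
dr([(-150,-125,34),(-150,125,34),(88,125,34),(88,-125,34)],(255,0,0))
for x in(-15,15): dr([(x,-125,34),(x,125,34)],(0,200,0))
dr([(-18,78,88),(18,78,88),(18,110,88),(-18,110,88)],(255,0,255))
for a in np.arange(1.3,1.75,.1): dr([(55-50*np.cos(a),50*np.sin(a),102.5),(55-50*np.cos(a),50*np.sin(a),72)],(0,255,255))
dr([(55,0,68),(55,86,68)],(255,255,0),False)
cv2.imwrite("pics/w1o.png",cv2.resize(im[110:390,250:540],None,fx=2,fy=2,interpolation=cv2.INTER_CUBIC))
```

```text
[ 0.5682 -0.1799 -0.61  ] [[-2.1575 -0.0222]
 [ 1.1729  0.1467]
 [ 0.7367 -0.4061]
 [-0.3321 -0.3546]
 [ 0.0298  0.599 ]]
tube [[-0.0918 -0.1163  0.055 ]
 [-0.0936  0.0466  0.055 ]]
knob [[0.0593 0.0468 0.1   ]]
```

View pics/w1o.png

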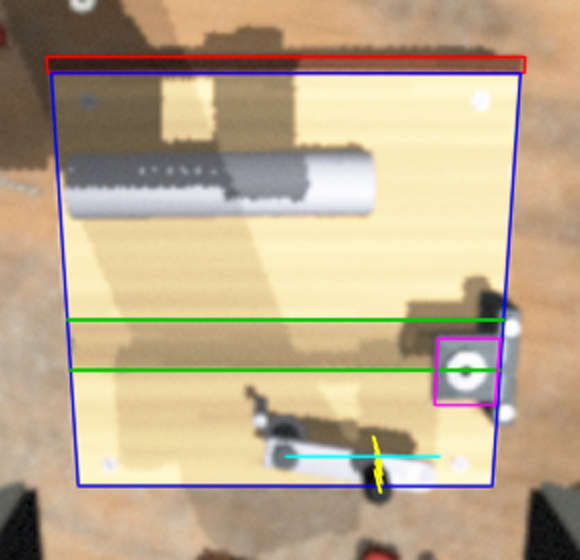

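Run:
```python
from h import *
np.set_printoptions(precision=4,suppress=True)
b=np.load("b.npy"); q=DOWN(b[2])
manip.move_pose(W(b,[-.128,-.035,.12]),q)
manip.servo_line(W(b,[-.128,-.035,.043]),vel=.1)
print(manip.current_force(),L(b,manip.current_tool_pos()))
for x in (-.08,-.031):
    manip.servo_line(W(b,[x,-.035,.043]),vel=.05); print(manip.current_force(),L(b,manip.current_tool_pos()))
manip.sleep(.3)
manip.servo_line(W(b,[-.045,-.035,.043]),vel=.1)
manip.servo_line(W(b,[-.06,-.06,.3]),vel=.25)
C=cam("wrist"); im=viewer.get_image("wrist"); np.savez("w2.npz",*C)
big=cv2.resize(im[:,:,::-1],(800,600),interpolation=cv2.INTER_CUBIC); cv2.imwrite("pics/w2.png",big)
print(manip.current_clock())
```

```text
[ 0.3742 -0.819  -0.3972] [-0.1274 -0.0348  0.0435]
[-0.0901 -0.3281 -0.5631] [-0.0805 -0.035   0.0429]
[-0.0939  0.2988 -0.6595] [-0.0314 -0.035   0.0429]
9.55
```

View pics/w2.png

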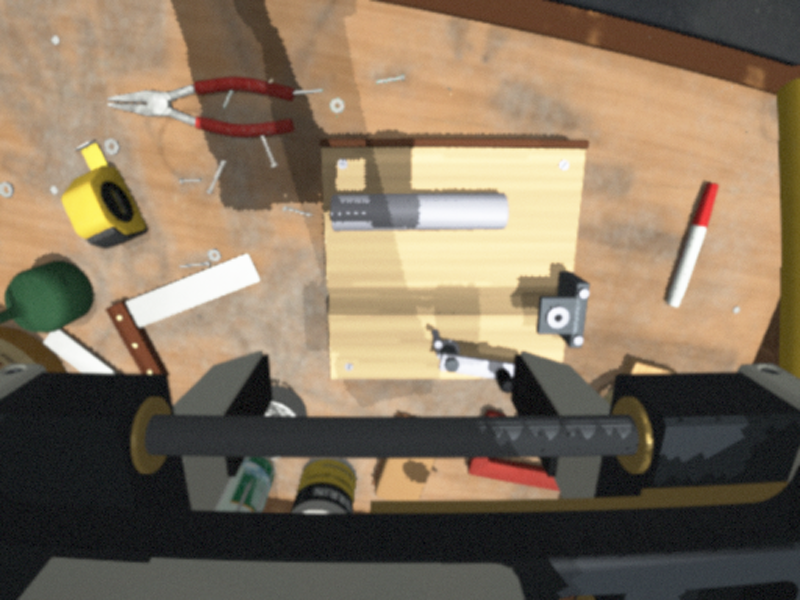

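The tube still appears to be on the deck, centred at about (419,212). I'll measure it precisely before repeating the push.

Run:
```python
from h import *
np.set_printoptions(precision=4,suppress=True)
b=np.load("b.npy"); k=1.5625
d=np.load("w2.npz"); C=[d[f"arr_{i}"] for i in range(4)]
print("tube",L(b,onz(np.array([(330,213),(507,212)])/k,.055,C)))
print("proj groove/lip",project(W(b,np.array([[-.015,0,.034],[.015,0,.034],[-.158,-.125,.042],[0,.094,.088]])),C)*k)
print("fingertips px", project([manip.current_tool_pos()+s*.046*R.from_quat(manip.current_tcp_rot()).as_matrix()[:,1] for s in(1,-1)],C)*k)
print(L(b,manip.current_tool_pos()),manip.current_finger_gap())
```

```text
tube [[-0.0912 -0.1163  0.055 ]
 [-0.0925  0.0476  0.055 ]]
proj groove/lip [[450.0423 286.5254]
 [448.9563 314.5466]
 [319.8908 138.2571]
 [558.4322 317.9892]]
fingertips px [[495.1878 345.2595]
 [285.119  345.295 ]]
[-0.061  -0.0601  0.2984] 0.0925035678292415
```

Run:
```python
from h import *
b=np.load("b.npy"); k=1.5625
effector.close(10)
C=cam("wrist"); im=viewer.get_image("wrist")
big=cv2.resize(im[:,:,::-1],(800,600),interpolation=cv2.INTER_CUBIC)
p=manip.current_tool_pos();M=R.from_quat(manip.current_tcp_rot()).as_matrix()
for dz in (0,-.019,-.04):
  for u,v in project([p+M@np.array([sx*.0095,sy*.019,dz]) for sx in(1,-1) for sy in (1,-1)],C)*k: cv2.circle(big,(int(u),int(v)),3,(0,0,255) if dz==0 else (0,255,0),-1)
cv2.imwrite("pics/w3.png",big[200:600,150:650]); print(manip.current_clock(),manip.current_finger_gap())
```

```text
11.0333 0.0006213408502498124
```

View pics/w3.png

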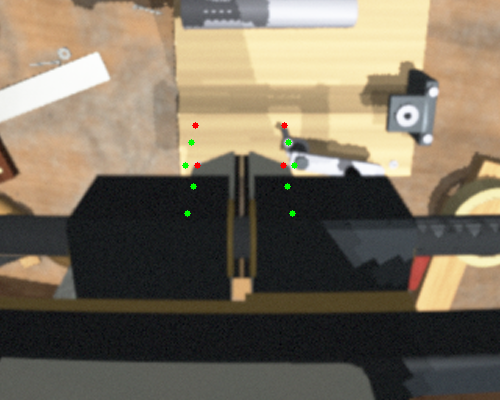

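The closed fingertips show at crop row ~152. That is higher than the nominal tip would be, which would explain a pass over the tube without contact. I'll probe the deck gently beside the tube to find where the tip really is.

Run:
```python
from h import *
np.set_printoptions(precision=4,suppress=True)
b=np.load("b.npy"); q=DOWN(b[2])
manip.move_pose(W(b,[-.130,-.035,.09]),q)
manip.servo_line(W(b,[-.130,-.035,.043]),vel=.1)
f0=manip.current_force()
for z in np.arange(.041,.002,-.002):
    manip.servo_line(W(b,[-.130,-.035,z]),vel=.03)
    f=manip.current_force()-f0
    if abs(f[2])>3 or np.linalg.norm(f)>4: break
print(z,f0,f,L(b,manip.current_tool_pos()),manip.current_clock())
C=cam("scene"); im=viewer.get_image("scene")
u,v=project(W(b,[[-.05,0,.05]]),C)[0]; u,v=int(u),int(v)
cv2.imwrite("pics/s1.png",cv2.resize(im[v-70:v+70,u-95:u+95,::-1],(800,590),interpolation=cv2.INTER_CUBIC))
```

```text
0.00499999999999997 [0.6431 0.0101 0.3183] [-3.4617  0.3074 12.9569] [-0.1297 -0.0349  0.006 ] 17.2917
```

View pics/s1.png

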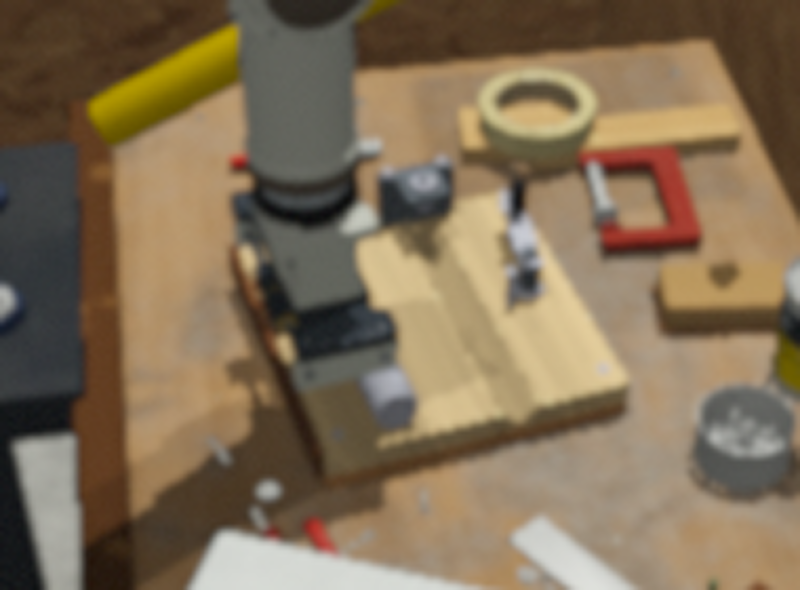

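Contact came at TCP z≈0.006, while the deck is at 0.034, so the real tips sit about 28 mm above the reported TCP. I'll correct for that and push the tube with the closed fingers.

Run:
```python
from h import *
np.set_printoptions(precision=4,suppress=True)
b=np.load("b.npy"); Z=.0145
manip.servo_line(W(b,[-.130,-.035,Z]),vel=.1)
for x in (-.08,-.029):
    manip.servo_line(W(b,[x,-.035,Z]),vel=.05); print(manip.current_force(),L(b,manip.current_tool_pos()))
manip.sleep(.2)
manip.servo_line(W(b,[-.05,-.035,Z]),vel=.1)
manip.servo_line(W(b,[-.06,-.1,.25]),vel=.25)
C=cam("wrist"); im=viewer.get_image("wrist"); np.savez("w4.npz",*C)
cv2.imwrite("pics/w4.png",cv2.resize(im[:,:,::-1],(800,600),interpolation=cv2.INTER_CUBIC))
print(manip.current_clock())
```

```text
[-0.1844 -0.4423  0.6476] [-0.0805 -0.035   0.0144]
[ 0.147   0.2644 -0.1441] [-0.0293 -0.035   0.0144]
21.6417
```

View pics/w4.png

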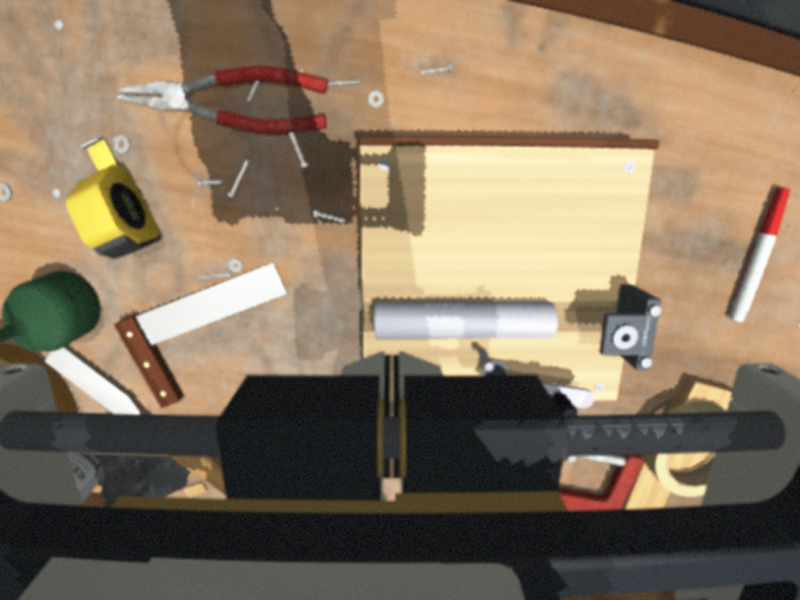

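The tube now lies in the groove, with its ends at about (374,320) and (557,319). Next is the endways push, with force feedback.

Run:
```python
from h import *
np.set_printoptions(precision=4,suppress=True)
b=np.load("b.npy"); q=DOWN(b[2]); d=np.load("w4.npz"); C=[d[f"arr_{i}"] for i in range(4)]
e=L(b,onz(np.array([(375,320),(556,319)])/1.5625,.047,C)); print("tube",e)
Z=.010; y0=e[0,1]-.034
by=W([0,0,b[2]],[0,1,0])
manip.move_pose(W(b,[0,y0,.09]),q)
manip.servo_line(W(b,[0,y0,Z]),vel=.12)
f0=manip.current_force(); print(f0,L(b,manip.current_tool_pos()))
manip.servo_line(W(b,[0,-.078,Z]),vel=.06)
print((manip.current_force()-f0)@by)
for y in np.arange(-.076,-.050,.002):
    manip.servo_line(W(b,[0,y,Z]),vel=.03); f=(manip.current_force()-f0)@by
    if f<-8: break
print(y,f,L(b,manip.current_tool_pos()),manip.current_clock())
manip.servo_line(W(b,[0,y-.03,Z]),vel=.12)
manip.servo_line(W(b,[-.06,y-.05,.25]),vel=.3)
C=cam("wrist"); im=viewer.get_image("wrist"); np.savez("w5.npz",*C)
cv2.imwrite("pics/w5.png",cv2.resize(im[:,:,::-1],(800,600),interpolation=cv2.INTER_CUBIC)[100:450,300:750])
print(manip.current_clock())
```

```text
tube [[-0.0013 -0.1137  0.047 ]
 [-0.0022  0.0489  0.047 ]]
[-0.1052  0.1603 -0.1914] [ 0.0008 -0.1475  0.0109]
-0.13506535934957403
-0.06399999999999999 -10.855511345227143 [ 0.     -0.0686  0.01  ] 26.2583
27.6833
```

View pics/w5.png

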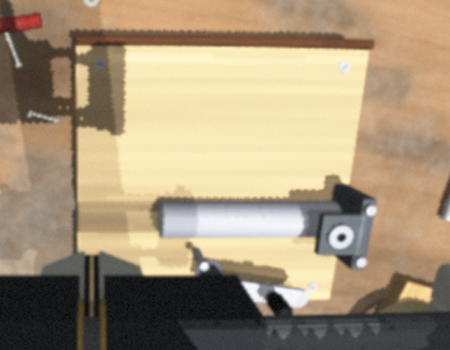

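The tool stopped at y=-68.6 mm with 11 N of resistance, exactly the expected end position. The tube passes under the guide to the stop. Now the keeper.

Run:
```python
from h import *
np.set_printoptions(precision=4,suppress=True)
b=np.load("b.npy"); q=DOWN(b[2]+np.pi/4); m=np.array([1,1])/2**.5; Z=.050
d=np.load("w5.npz"); C=[d[f"arr_{i}"] for i in range(4)]
print("tube end",L(b,onz(np.array([(460,318)])/1.5625,.047,C)))
P=lambda t,o: W(b,[.055-.05*np.cos(t)+m[0]*o,.05*np.sin(t)+m[1]*o,Z])
s=P(1.65,.030)
print(manip.solve_ik(s,q))
manip.move_pose([*s[:2],.16],q)
manip.servo_line(s,vel=.12); f0=manip.current_force(); print(manip.current_force())
t0=manip.current_clock()
for t in (1.65,1.4,1.15,.9,.65,.4,.2,.1):
    manip.servo_line(P(t,.0175),vel=.06); f=L([0,0,b[2]],manip.current_force()-f0); print(t,f)
    if np.linalg.norm(f)>15: break
for dy in np.arange(.004,.024,.002):
    manip.servo_line(P(0,.0175)+W([0,0,b[2]],[0,.006-dy,0]),vel=.03); f=L([0,0,b[2]],manip.current_force()-f0)
    if f[1]>8: break
print(dy,f,L(b,manip.current_tool_pos()),manip.current_clock())
p=manip.current_tool_pos()
manip.servo_line(p+W([0,0,b[2]],[.005,.02,0]),vel=.1)
manip.servo_line(W(b,[-.08,-.04,.30]),vel=.3)
manip.move_pose(W(b,[-.08,-.04,.33]),DOWN(b[2]))
C=cam("wrist"); im=viewer.get_image("wrist"); np.savez("w6.npz",*C)
big=cv2.resize(im[:,:,::-1],(800,600),interpolation=cv2.INTER_CUBIC)
cv2.imwrite("pics/w6.png",big); print(manip.current_clock())
```

```text
tube end [[-0.0031 -0.0514  0.047 ]]
[ 0.0442  0.71    0.2383  1.5476 -0.1965  0.9076  2.0946]
[-0.1925 -0.25   -0.2482]
1.65 [0.8401 5.6772 0.5248]
1.4 [0.6741 4.2692 0.9807]
1.15 [ 0.5699 -1.0659 -0.5512]
0.9 [0.0488 0.4118 0.6869]
0.65 [0.7303 0.9402 0.2544]
0.4 [-0.472   1.2232  0.3791]
0.2 [-0.114  -0.2932  1.7062]
0.1 [-1.1075 -0.3916 -0.418 ]
0.012 [ 0.0485 10.2054 -2.2193] [0.0174 0.011  0.0502] 33.7
36.0083
```

View pics/w6.png

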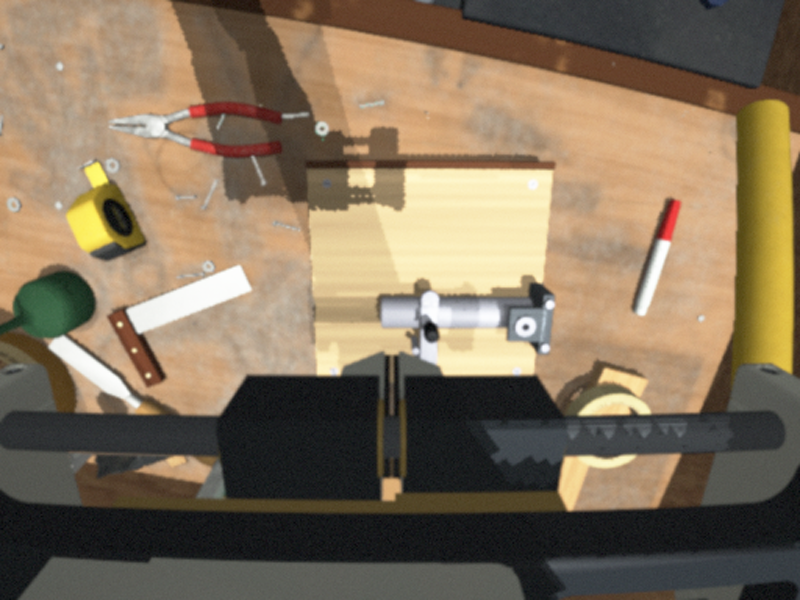

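The strap lies straight across the tube: tip at (429,292), knob at (431,330). The tube's rear end is at about (381,311). I'll do a numeric check, then hand in if it agrees.

Run:
```python
from h import *
np.set_printoptions(precision=4,suppress=True)
b=np.load("b.npy"); d=np.load("w6.npz"); C=[d[f"arr_{i}"] for i in range(4)]
e=L(b,onz(np.array([(381,311)])/1.5625,.047,C)); t=L(b,onz(np.array([(429,292)])/1.5625,.0685,C)); k=L(b,onz(np.array([(431,325)])/1.5625,.1025,C))
print(e,t,k)
if abs(e[0,1]+.05)<.004 and abs(t[0,1])<.005: print(manip.hand_in(), manip.current_clock())
```

```text
[[-0.0029 -0.0504  0.047 ]] [[-0.0303 -0.0015  0.0685]] [[-0.0074 -0.0016  0.1025]]
the job is handed in; nothing more can be done
the job is handed in; nothing more can be done
```

The job is handed in: the tube is in the V-groove with its end against the stop, and the keeper strap is closed against its pin. I finished at about 36 s of the allowed 59 s and touched none of the bystanders.

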